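Move the inspection camera to the viewing stand and lock its ball coupler

TASK

Fully raise the red-knobbed handle of the camera's ball coupler, take the camera off its upright parking stud and lower it gently, without dropping it, onto the leaning ball stud of the viewing stand until the coupler sits flush on the collar, with the lens facing the red dish on that stand. Then press the handle fully down to lock the coupler, let go, and leave the timer, the jar and the white bottle where they are.

Things in the scene. Friction and masses are not known exactly. Their poses are not given: they have to be found in the camera images.
- camera: Loose grey inspection camera on an aluminium ball coupler, 95 mm high, 0.55 to 0.8 kg. Origin: centre of the coupler's flat underside; z up through the camera, lens along -x, handle at +x. Coupler: x -34 to +30, y +-28, z 0 to 50 mm, with a 35.5 mm square socket below, 40 mm deep. With the handle down a steel fork under the ball locks it: it can be neither lifted off a ball nor put on one.
- camera_grip (a point): Centre of the camera's grey body, at (0, 0, 75) mm in the camera's frame. The body is 56 (x) x 44 (y) x 45 (z) mm, from z 50 to 95; grip it across y.
- lens (a point): Centre of the lens front, at (-48, 0, 72) mm in the camera's frame; the black barrel is 36 mm wide, 20 mm long.
- handle (a joint): Coupler handle with a red knob, rad: 0 = fully down, locked, lying along the camera's +x; 1.1 = raised to its stop. Below about 0.95 the fork can still catch the ball. Stays where it is left (friction 0.035 N m, about 0.6 N at the knob). While raised, the fork (z 2 to 5 mm) sticks out to x = +58 mm below the handle.
- handle_hinge (a point): Hinge of the handle, at (38, 0, 22) mm in the camera's frame; its axis lies along the camera's y. The knob rises in an arc in the camera's x-z plane.
- handle_knob (a point): Centre of the red ball knob (22 mm) on the handle's end, 61 mm from the hinge; the arm between is 14 mm wide and 8 mm thick. Pinched across the camera's y, the knob turns easily in the fingers as the handle rises. There are 51 mm below the knob's underside at the start.
- park: Fixed upright parking stud on a grey 110 x 110 x 12 mm base; origin at the centre of its underside, z up. 72 mm collar, its flat face 40 mm above the origin; on it a 12 mm neck and a 32 mm ball, centre 20 mm and top 36 mm above the face. At the start the camera stands on it, locked, camera axes along the park's.
- stud: Fixed leaning ball stud of the viewing stand (white base 200 x 110 x 12 mm); collar and ball as on the parking stud. Origin: centre of the collar's flat face, 66 mm above the bench; z along the stud, leaning 0.56 rad (32 deg) toward its -x; y level. Properly seated, the camera's origin and axes lie on the stud's. With the handle up it rests there by itself.
- dish: Red dish, 62 mm wide, 15 mm high, fixed on the stand's base below the stud's -x side; origin under its centre.
- timer: Bench timer, bystander, 66 x 62 x 18 mm, origin under its centre.
- jar: Jar with red lid, bystander, 74 mm wide, 66 mm high, origin under its centre.
- white_bottle: Small white bottle, bystander, 43 mm wide, 81 mm high, origin under its centre.

How it is judged:
By the outcome, as a careful person would: the job done as asked, in the order asked, and still so for the second after the job is handed in, with the robot touching nothing.
It also fails if it takes over 64 s, if anything falls off the work surface, if the arm or the gripper's body presses on something with over 40 N, if the wrist force passes 120 N, or if a joint passes its speed limit or range.

ROBOT

A 6-joint arm with a two-finger parallel gripper is mounted at the origin on a cart in front of the work surface, level with it; the furniture and walls round the work are solid. World frame = base frame: x ahead of the robot, y to its left, z up, the work surface at z = 0. Lengths are in m, angles in rad, forces in N, time in s.
With the tool pointing down it reaches from about 0.425 to 0.95 m from the base axis. Payload 14.7 kg.
Tool frame: the origin (TCP) lies midway between the tips of the shut fingers; the grasp point (between the pads) lies 19 mm behind it (env.grip_point_offset is the distance from the TCP to the grasp point, in m); z points along the fingers, y is the line along which they close (so a half turn about z gives the same grasp; the last joint's range is limited). The gripper opens to 85 mm and grips with 20 to 120 N. Pads are 22 mm wide; open, the fingers measure 114 mm over their backs; the gripper's body (76 mm by 85 mm) begins 54 mm behind the grasp point. The pads swing forward as they close: fully open they stand 13 mm farther back than shut.
Start: joints at [1.156, 0.48, 1.596, -0, 1.065, -0.047], TCP at [0.234, 0.607, 0.198] pointing down, gripper open.
Joint ranges: [-2.75, 2.75], [-0.82, 2.05], [0.23, 2.67], [-1.56, 4.7], [0.09, 2.69], [-2.92, 2.92]. Speed limits (rad/s): [1.89, 1.89, 2.39, 3.01, 3.01, 3.01].

INTERFACE

Orientations are given as a rotation vector (axis times angle).
In Python, from plant import env gives the robot as it stands. The module is installed in compiled form; this text tells all that it offers. Calls block until the motion is done:
- env.move_ptp(position, orientation): joint-space move of the TCP to a pose.
- env.move_linear(position, rotation=None, feed=0.15): straight line of the TCP; rotation=None keeps the orientation; feed is the mean speed in m/s.
- env.move_joints(angles): joint-space move.
- env.gripper_open() and env.close(force=None): open the fingers fully, or close them until they stop; force is the grip in N (None keeps the last).
- env.sleep(seconds).
- env.solve_ik(position, orientation): joint angles nearest the present ones, or None.
- env.get_state(): the state.
- env.grab_frame(name): name is "side" or "top"; returns (picture, depth): 384x512x3 uint8, red, green, blue; 384x512 float32, m along the optical axis (not along the pixel's ray), 0 where there is no reading.
- env.camera_params(name): a dict with "fovy" (degrees; the focal length in pixels is half the picture's height over the tangent of half this angle, whatever the lens; pixels are square), "cx", "cy" (the principal point, pixels), "dist_coeffs" ([k1, k2, p1, p2, k3] as OpenCV has them; the pictures are not rectified), "R" (3x3) and "t" (3): a world point X has camera coordinates R X + t. Camera axes: x right, y down, z forward; pixel columns grow to the right and rows downward; lengths in m; the calibration is good to about 2 mm. A picture is of the moment at which its call begins. camera_params takes no time and is no camera call.
A pose or a line that the arm cannot do raises env.Unreachable and nothing moves.
- env.job_done(): hands the job in; it is judged then, once.
The state is a dict: "clock": time; "joint_positions": joint angles; "dq": joint speeds; "tau": joint torques, N m; "eef_pos": TCP position; "tcp_rot": TCP orientation; "force": force on the tool from outside, world axes, zero at the start; "torque": the same for the moment, N m; "finger_gap": finger opening in m; "grip_force": force on a finger pad.
Only numpy, scipy, OpenCV 4.12 (cv2) and the standard library are available. Lean on these libraries where they do the work, as an engineer would, in place of code of your own. Each camera call takes 0.05 s, during which the arm holds its last target. There are 200 camera calls.

## Working session

There is one attempt and no reset: what is moved stays moved. The work goes in short steps, each a Python script; the robot and the scene stay as the last script left them, time stands still between calls to the robot, and variables do not carry over. Pictures are saved under pics/ and viewed, at most 10 in all, crops included, and the job is handed in when it is done.

```bash
mkdir -p pics
cat > h.py <<'E'
import numpy as np, cv2
from scipy.spatial.transform import Rotation as Rn
from plant import env
def K(n):
    p=env.camera_params(n); f=192/np.tan(np.radians(p["fovy"])/2)
    return np.array([[f,0,p["cx"]],[0,f,p["cy"]],[0,0,1]]),np.array(p["dist_coeffs"],float),np.array(p["R"]),np.array(p["t"])
def cloud(n,d):
    k,D,R,t=K(n); v,u=np.mgrid[0:384,0:512]
    q=cv2.undistortPoints(np.stack([u,v],-1).reshape(-1,1,2).astype(np.float64),k,D).reshape(384,512,2)
    P=np.dstack([q[...,0]*d,q[...,1]*d,d]); W=(P-t)@R
    W[d==0]=np.nan
    return W
def proj(n,X):
    k,D,R,t=K(n); return cv2.projectPoints(np.atleast_2d(X).astype(float),cv2.Rodrigues(R)[0],t,k,D)[0].reshape(-1,2)
E
python3 - <<'E'
from h import *
for n in("side","top"):
    p,d=env.grab_frame(n); cv2.imwrite(f"pics/{n}0.png",p[...,::-1]); np.savez(f"{n}0.npz",p=p,d=d)
    k,D,R,t=K(n); print(n,k[0,0],D,(-R.T@t).round(3),R[2].round(2),(d==0).mean())
print(env.get_state())
E
```

```text
side 348.16338654984486 [-0.09621761  0.          0.          0.          0.        ] [ 0.421 -0.508  0.538] [ 0.13  0.85 -0.5 ] 0.0041656494140625
top 420.3749867539125 [-0.09595325  0.          0.          0.          0.        ] [0.406 0.207 1.039] [ 0.13  0.   -0.99] 0.004079182942708333
{'clock': 0.1, 'joint_positions': array([ 1.15640587e+00,  4.80770167e-01,  1.59683368e+00,  4.84384233e-06,
        1.06509596e+00, -4.65569333e-02]), 'dq': array([-7.63582561e-05, -2.60770801e-03, -2.31965316e-03, -4.07269241e-04,
        2.83531615e-04, -4.57753100e-04]), 'tau': array([ 1.98243906e-03, -9.52245569e+01, -4.31042504e+01, -2.21264645e-04,
        5.09615304e-03, -3.85881390e-05]), 'eef_pos': array([0.23352055, 0.60615524, 0.1978274 ]), 'tcp_rot': array([-5.74496254e-01, -3.08835565e+00,  1.69146692e-03]), 'force': array([-0.02477162,  0.08432277, -0.33908627]), 'torque': array([-0.01165175, -0.06003378,  0.01280111]), 'grip_force': 0.0, 'finger_gap': 0.0852953840394823}
```

View pics/side0.png

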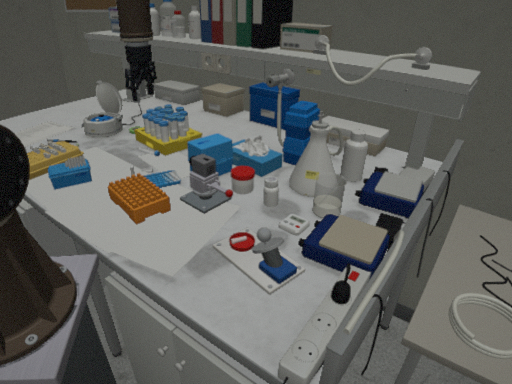

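View pics/top0.png

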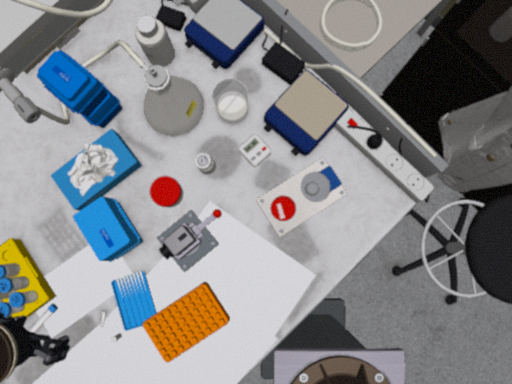

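Side view: camera at (205,175) with its red knob at (229,193), stand's ball at (264,233), dish at (242,241). Top view: camera at (180,240), knob (217,213), dish (283,208), ball (316,183), jar lid (165,191), bottle (205,162), timer (255,150).

```bash
cat > m.py <<'E'
from h import *
for n in("top","side"):
    z=np.load(n+"0.npz"); p,d=z["p"],z["d"]; W=cloud(n,d); hsv=cv2.cvtColor(p,cv2.COLOR_RGB2HSV)
    red=((hsv[...,0]<8)|(hsv[...,0]>172))&(hsv[...,1]>150)&(hsv[...,2]>90)
    N,L,S,C=cv2.connectedComponentsWithStats(red.astype(np.uint8))
    for i in range(1,N):
        if S[i,4]>12: w=W[L==i]; print(n,"red",C[i].round(1),S[i,4],np.nanmedian(w,0).round(4),np.nanmin(w,0).round(3),np.nanmax(w,0).round(3))
    np.save(n+"W.npy",W)
W=np.load("topW.npy")
def show(box,lo,hi,name):
    u0,u1,v0,v1=box; m=np.zeros((384,512),np.uint8); m[v0:v1,u0:u1]=((W[...,2]>lo)&(W[...,2]<hi))[v0:v1,u0:u1]
    N,L,S,C=cv2.connectedComponentsWithStats(m); 
    i=1+S[1:,4].argmax(); w=W[L==i]
    r=cv2.minAreaRect((w[:,:2]*1000).astype(np.float32)); print(name,S[i,4],"ctr",np.round(r[0],1),"size",np.round(r[1],1),"ang",round(r[2],1),"meanz",np.median(w[:,2]).round(4))
show((150,220,205,275),.006,.02,"parkbase")
show((150,205,215,265),.120,.15,"body")
show((250,350,150,240),.006,.016,"standbase")
show((295,340,160,205),.085,.13,"ball")
show((150,205,215,265),.100,.15,"body+lens")
show((260,300,195,225),.014,.04,"dish")
E
python3 m.py
```

```text
top red [351.9 122.7] 38 [ 0.7021 -0.0239  0.0443] [ 0.696 -0.034  0.041] [ 0.712 -0.014  0.049]
top red [165.2 191.1] 694 [0.5245 0.4216 0.0655] [0.491 0.387 0.052] [0.558 0.456 0.07 ]
top red [283.5 207.1] 336 [0.4958 0.1377 0.014 ] [0.466 0.115 0.009] [0.52  0.172 0.022]
top red [216.7 213.1] 39 [0.4745 0.2983 0.071 ] [0.468 0.291 0.065] [0.482 0.306 0.076]
side red [242.5 172.5] 274 [0.5252 0.4072 0.0663] [0.492 0.384 0.052] [0.561 0.454 0.07 ]
side red [228.6 192.2] 23 [0.4756 0.2918 0.0695] [0.468 0.287 0.064] [0.481 0.297 0.074]
side red [242.9 241.4] 231 [0.4973 0.144  0.0153] [0.465 0.111 0.012] [0.521 0.175 0.027]
side red [353.2 275.6] 59 [ 0.702  -0.0268  0.0442] [ 0.69  -0.037  0.041] [ 0.712 -0.015  0.048]
parkbase 628 ctr [388.3 355.3] size [ 52.5 111.9] ang 42.0 meanz 0.0117
body 664 ctr [404.2 383. ] size [44.6 77.5] ang 40.8 meanz 0.1339
standbase 2417 ctr [523.   97.3] size [110.2 198.9] ang 33.3 meanz 0.012
ball 143 ctr [533.4  81.1] size [27.7 27.9] ang 1.2 meanz 0.0945
body+lens 721 ctr [404.4 382.8] size [44.7 78.1] ang 40.5 meanz 0.1336
dish 342 ctr [493.3 141.3] size [63.8 66. ] ang 0.9 meanz 0.0165
```

```bash
cat > g.py <<'E'
from h import *
yc=np.radians(-49.5); ys=np.radians(-56.9)
Rc=Rn.from_euler("z",yc); oc=np.array([.4107,.3750,.040])
Rs=Rn.from_euler("z",ys)*Rn.from_euler("y",-.56)
F=[Rn.from_euler("x",np.pi),Rn.from_euler("y",np.pi)]
off=np.array([0,0,-.019])
def pose(o,R,p,flip=0,pitch=0):
    "TCP pose so the grasp point is at p (m, in frame o,R); pitch tilts tool about y"
    T=R*Rn.from_euler("y",pitch)*F[flip]
    return o+R.apply(p)+T.apply([0,0,env.grip_point_offset]),T.as_rotvec()
def knob(a): return np.array([.038+.061*np.cos(a),0,.022+.061*np.sin(a)])
E
python3 - <<'E'
from g import *
from scipy.optimize import least_squares
P=[]
for n,b in(("top",(295,340,160,205)),("side",(252,278,222,250))):
    W=np.load(n+"W.npy")[b[2]:b[3],b[0]:b[1]].reshape(-1,3); w=W[(W[:,2]>.085)&(W[:,2]<.11)]
    w=w[np.linalg.norm(w-np.median(w,0),axis=1)<.03]
    f=lambda c:np.linalg.norm(w-c,axis=1)-.016
    r=least_squares(f,np.median(w,0)-[0,0,.012],loss="soft_l1",f_scale=.001); print(n,len(w),r.x.round(4),np.abs(r.fun).mean()); P.append(r.x)
z=Rs.apply([0,0,1])
for c in P: print("origin",(c-.02*z).round(4))
os_=np.mean(P,0)-.02*z
print(env.grip_point_offset)
for fl in(0,1):
  for nm,o,R,p in(("knob",oc,Rc,knob(0)),("knobup",oc,Rc,knob(1.1)),("grip",oc,Rc,[0,0,.075]),("lift",oc,Rc,[0,0,.15]),("over",os_,Rs,[0,0,.135]),("seat",os_,Rs,[0,0,.077]),("k1",os_,Rs,knob(1.1)),("k0",os_,Rs,knob(0))):
    for pt in((0,-.3,.3,) if nm not in("knob","knobup") else (0,)): 
      q=env.solve_ik(*pose(o,R,p,fl,pt)); print(fl,nm,pt,None if q is None else np.round(q,2))
E
```

```text
top 143 [0.5338 0.0805 0.0826] 0.0009230315181787656
side 126 [0.5331 0.0814 0.0831] 0.0006972916112091307
origin [0.5396 0.0716 0.0657]
origin [0.5389 0.0725 0.0662]
0.0187
0 knob 0 None
0 knobup 0 None
0 grip 0 None
0 grip -0.3 [ 0.89  0.52  1.89 -0.4   0.83 -2.67]
0 grip 0.3 [0.48 0.51 1.9  0.4  0.84 2.63]
0 lift 0 None
0 lift -0.3 [ 0.89  0.42  1.83 -0.36  0.98 -2.75]
0 lift 0.3 [0.48 0.41 1.84 0.35 0.99 2.71]
0 over 0 [ 0.6   0.4   2.05 -0.76  0.88 -2.56]
0 over -0.3 [ 0.78  0.54  2.06 -1.01  1.07 -2.18]
0 over 0.3 None
0 seat 0 [ 0.54  0.48  2.09 -0.87  0.77 -2.48]
0 seat -0.3 [ 0.72  0.62  2.1  -1.12  0.99 -2.08]
0 seat 0.3 None
0 k1 0 [ 0.43  0.42  2.06 -0.85  0.77 -2.63]
0 k1 -0.3 [ 0.6   0.55  2.1  -1.17  0.97 -2.17]
0 k1 0.3 None
0 k0 0 [ 0.31  0.48  2.06 -0.95  0.68 -2.63]
0 k0 -0.3 [ 0.49  0.6   2.12 -1.31  0.9  -2.11]
0 k0 0.3 None
1 knob 0 [ 0.51  0.56  1.93  0.    0.65 -0.2 ]
1 knobup 0 [ 0.57  0.48  1.9   0.    0.76 -0.14]
1 grip 0 [ 0.69  0.48  1.91  0.    0.75 -0.02]
1 grip -0.3 [ 0.89  0.52  1.89 -0.4   0.83  0.47]
1 grip 0.3 [ 0.48  0.51  1.9   0.4   0.84 -0.51]
1 lift 0 [ 0.69  0.38  1.84  0.    0.92 -0.02]
1 lift -0.3 [ 0.89  0.42  1.83 -0.36  0.98  0.39]
1 lift 0.3 [ 0.48  0.41  1.84  0.35  0.99 -0.43]
1 over 0 [ 0.6   0.4   2.05 -0.76  0.88  0.58]
1 over -0.3 [ 0.78  0.54  2.06 -1.01  1.07  0.96]
1 over 0.3 [ 0.39  0.33  2.   -0.36  0.8   0.06]
1 seat 0 [ 0.54  0.48  2.09 -0.87  0.77  0.66]
1 seat -0.3 [ 0.72  0.62  2.1  -1.12  0.99  1.06]
1 seat 0.3 [ 0.33  0.41  2.03 -0.41  0.68  0.07]
1 k1 0 [ 0.43  0.42  2.06 -0.85  0.77  0.51]
1 k1 -0.3 [ 0.6   0.55  2.1  -1.17  0.97  0.97]
1 k1 0.3 [ 0.22  0.37  1.97 -0.37  0.74 -0.09]
1 k0 0 [ 0.31  0.48  2.06 -0.95  0.68  0.51]
1 k0 -0.3 [ 0.49  0.6   2.12 -1.31  0.9   1.03]
1 k0 0.3 [ 0.12  0.44  1.95 -0.38  0.67 -0.16]
```

Run:
```python
from g import *
k=knob(0)
p,r=pose(oc,Rc,k+[0,0,.11],1); env.move_ptp(p,r)
p,r=pose(oc,Rc,k,1); env.move_linear(p,feed=.12)
env.close(20); s=env.get_state(); print(s["clock"],s["eef_pos"]-p,s["finger_gap"],s["grip_force"],s["force"])
im,d=env.grab_frame("side"); cv2.imwrite("pics/s1.png",cv2.resize(im[120:260,140:320,::-1],None,fx=4,fy=4))
```

```text
3.3917 [-2.58976967e-05 -2.66428814e-05 -1.98455717e-05] 0.00031139388338601097 0.0 [ 0.13300121 -0.30601152 -0.23974357]
```

View pics/s1.png

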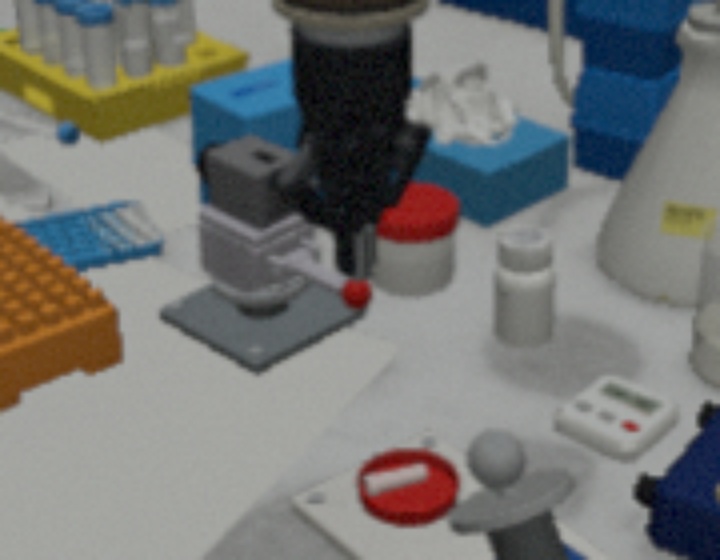

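The fingers (355,250 in the crop) shut just behind the knob (357,293) and missed it. I'll compare the finger and knob positions.

Run:
```python
from g import *
s=env.get_state(); print(s["eef_pos"],Rn.from_rotvec(s["tcp_rot"]).as_matrix().round(3).tolist())
print("TCP proj",proj("side",s["eef_pos"]),proj("top",s["eef_pos"]),"knob pred",proj("side",oc+Rc.apply(knob(0))))
im,d=env.grab_frame("side"); W=cloud("side",d)
hsv=cv2.cvtColor(im,cv2.COLOR_RGB2HSV)
red=((hsv[...,0]<8)|(hsv[...,0]>172))&(hsv[...,1]>150)&(hsv[...,2]>90)
red[:,:]&=False if False else True
m=red.copy(); m[:182]=0;m[205:]=0; m[:,:215]=0;m[:,240:]=0
print("knob now",np.nanmedian(W[m],0),np.argwhere(m).mean(0)[::-1])
for v in range(168,202,3): print(v,[tuple((W[v,u]*1000).round(0).astype(int)) for u in(225,228,231)])
```

```text
[0.47497237 0.29970773 0.0432653 ] [[-0.649, 0.76, -0.0], [0.76, 0.649, -0.0], [0.0, -0.0, -1.0]]
TCP proj [[228.60626828 199.03272202]] [[217.4500718  213.66412457]] knob pred [[228.49114262 193.09194068]]
knob now [0.47552454 0.29218178 0.06835356] [228.62962963 192.55555556]
168 [(np.int64(466), np.int64(286), np.int64(144)), (np.int64(473), np.int64(277), np.int64(149)), (np.int64(482), np.int64(286), np.int64(144))]
171 [(np.int64(467), np.int64(305), np.int64(126)), (np.int64(474), np.int64(284), np.int64(137)), (np.int64(482), np.int64(293), np.int64(131))]
174 [(np.int64(466), np.int64(283), np.int64(129)), (np.int64(474), np.int64(284), np.int64(128)), (np.int64(482), np.int64(294), np.int64(122))]
177 [(np.int64(465), np.int64(276), np.int64(124)), (np.int64(473), np.int64(284), np.int64(119)), (np.int64(482), np.int64(293), np.int64(114))]
180 [(np.int64(466), np.int64(294), np.int64(106)), (np.int64(474), np.int64(287), np.int64(109)), (np.int64(482), np.int64(292), np.int64(106))]
183 [(np.int64(466), np.int64(289), np.int64(100)), (np.int64(474), np.int64(291), np.int64
[... 204 characters left out ...]
.int64(467), np.int64(317), np.int64(65)), (np.int64(473), np.int64(291), np.int64(80)), (np.int64(491), np.int64(426), np.int64(2))]
192 [(np.int64(466), np.int64(298), np.int64(67)), (np.int64(473), np.int64(293), np.int64(69)), (np.int64(481), np.int64(294), np.int64(68))]
195 [(np.int64(465), np.int64(296), np.int64(59)), (np.int64(473), np.int64(288), np.int64(63)), (np.int64(481), np.int64(293), np.int64(60))]
198 [(np.int64(468), np.int64(355), np.int64(13)), (np.int64(477), np.int64(362), np.int64(9)), (np.int64(487), np.int64(370), np.int64(3))]
201 [(np.int64(468), np.int64(353), np.int64(5)), (np.int64(477), np.int64(355), np.int64(3)), (np.int64(486), np.int64(356), np.int64(2))]
```

Run:
```python
from g import *
s=env.get_state(); print(s["eef_pos"],s["finger_gap"],s["tau"].round(1),s["force"])
# start frame: lowest gripper points near TCP (.234,.606,.198)
for n in("side","top"):
    W=np.load(n+"W.npy").reshape(-1,3); w=W[(np.hypot(W[:,0]-.2335,W[:,1]-.606)<.075)&(W[:,2]>.12)]
    print(n,len(w),np.sort(w[:,2])[:12].round(3), "TCP px",proj(n,[.2335,.606,.198]))
im,d=env.grab_frame("top"); W=cloud("top",d).reshape(-1,3); e=s["eef_pos"]
w=W[(np.hypot(W[:,0]-e[0],W[:,1]-e[1])<.08)]; print("top now z hist",np.histogram(w[:,2],np.arange(0,.3,.02))[0])
im,_=env.grab_frame("side"); a=cv2.imread("pics/side0.png")
cv2.imwrite("pics/s2.png",np.hstack([cv2.resize(a[40:130,90:190],None,fx=4,fy=4),cv2.resize(im[140:230,180:280,::-1],None,fx=4,fy=4)]))
```

```text
[0.47496956 0.29970316 0.04326861] 0.00012479711867275845 [  0.  -88.  -27.9  -0.    0.    0. ] [-0.10791645 -0.57835198  0.41505783]
side 2719 [0.245 0.245 0.246 0.246 0.246 0.246 0.246 0.247 0.247 0.247 0.247 0.248] TCP px [[145.3182997  112.40259561]]
top 2493 [0.242 0.243 0.244 0.245 0.245 0.246 0.246 0.247 0.247 0.247 0.248 0.248] TCP px [[ 55.71609463 325.69261579]]
top now z hist [149   0   3  48  16  10  29   5  22   8   0   0   0  21]
```

View pics/s2.png

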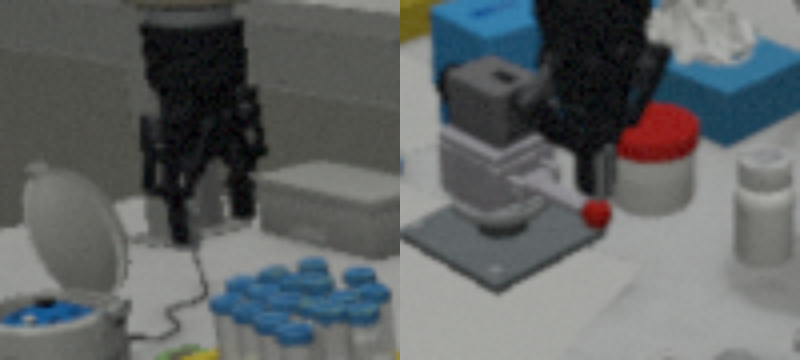

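Both images show the real fingertips about 33 mm above the reported TCP: at the start the tips are near z 0.242 where 0.211 is expected, and now they sit just above the knob top. So the TCP is biased. I'll calibrate it by touching the knob top (z 0.073) gently with the shut fingers.

Run:
```python
from g import *
p=env.get_state()["eef_pos"].copy(); f0=env.get_state()["force"][2]
for i in range(9):
    p[2]-=.001; env.move_linear(p,feed=.02); f=env.get_state()["force"][2]-f0; print(i,p[2].round(4),f.round(2))
    if f>3: break
p[2]+=.004; env.move_linear(p,feed=.05); print(env.get_state()["clock"])
```

```text
0 0.0423 1.17
1 0.0413 1.32
2 0.0403 2.2
3 0.0393 3.75
4.8417
```

```bash
cat >> g.py <<'E'
TL=.032  # reported TCP lies this far beyond the real fingertips
def pose(o,R,p,flip=1,pitch=0):
    T=R*Rn.from_euler("y",pitch)*F[flip]
    return o+R.apply(p)+T.apply([0,0,env.grip_point_offset+TL]),T.as_rotvec()
def st(m=""):
    s=env.get_state(); print(m,"t%.2f"%s["clock"],s["eef_pos"].round(4),"gap %.4f"%s["finger_gap"],"grip %.1f"%s["grip_force"],"F",s["force"].round(1),"M",s["torque"].round(2)); return s
E
python3 - <<'E'
from g import *
k=knob(0)
p,r=pose(oc,Rc,k+[0,0,.03]); env.move_linear(p,feed=.15); env.gripper_open()
p,r=pose(oc,Rc,k); env.move_linear(p,feed=.1); env.close(20)
s=st("closed")
if .016<s["finger_gap"]<.026:
    for a in np.linspace(0,1.1,8)[1:]:
        env.move_linear(pose(oc,Rc,knob(a))[0],feed=.06); st(round(a,2))
im,d=env.grab_frame("side"); cv2.imwrite("pics/s3.png",cv2.resize(im[140:230,180:280,::-1],None,fx=5,fy=5))
E
```

```text
closed t6.93 [0.4752 0.2998 0.0114] gap 0.0203 grip 19.5 F [1.4 0.3 1.3] M [-0.01 -0.12 -0.02]
0.16 t7.24 [0.4746 0.3004 0.0213] gap 0.0201 grip 19.7 F [ 0.  -0.7  0.3] M [-0.08 -0.11  0.01]
0.31 t7.55 [0.4731 0.3022 0.0306] gap 0.0200 grip 19.7 F [-0.6 -0.7 -1.4] M [-0.05 -0.03  0.03]
0.47 t7.86 [0.4707 0.305  0.0394] gap 0.0201 grip 19.8 F [ 0.4 -0.1 -0.9] M [-0.03 -0.01  0.09]
0.63 t8.17 [0.4674 0.3089 0.0475] gap 0.0202 grip 19.8 F [-1.   0.6 -1.4] M [0.12 0.04 0.03]
0.79 t8.47 [0.4633 0.3136 0.0547] gap 0.0200 grip 19.8 F [-0.2  1.4 -1.2] M [ 0.07  0.   -0.02]
0.94 t8.78 [0.4585 0.3192 0.0609] gap 0.0201 grip 19.8 F [-0.1  0.8 -2.6] M [0.07 0.02 0.01]
1.1 t9.09 [0.4532 0.3254 0.0659] gap 0.0202 grip 19.8 F [-0.   0.3 -0.7] M [-0.06 -0.01  0.01]
```

View pics/s3.png

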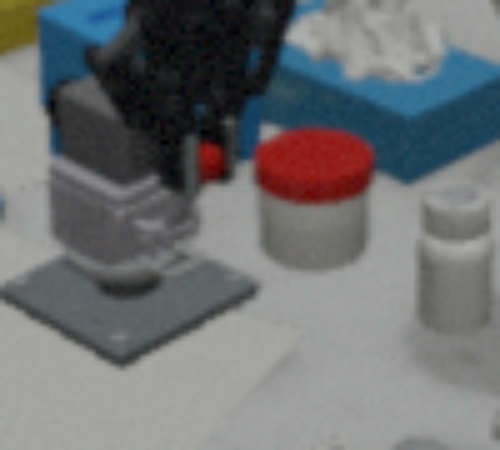

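Run:
```python
from g import *
env.move_linear(pose(oc,Rc,knob(1.14))[0],feed=.03); st("1.14")
env.gripper_open()
env.move_linear(pose(oc,Rc,knob(1.1)+[0,0,.065])[0],feed=.25)
G=np.array([0,0,.078])
env.move_linear(pose(oc,Rc,G+[0,0,.065])[0],feed=.25)
im,d=env.grab_frame("side"); cv2.imwrite("pics/s4.png",cv2.resize(im[120:230,170:300,::-1],None,fx=5,fy=5))
W=cloud("side",d); hsv=cv2.cvtColor(im,cv2.COLOR_RGB2HSV); m=((hsv[...,0]<8)|(hsv[...,0]>172))&(hsv[...,1]>150)&(hsv[...,2]>90)
N,L,S,C=cv2.connectedComponentsWithStats(m.astype(np.uint8))
for i in range(1,N):
    if S[i,4]>12: print(C[i].round(1),S[i,4],np.nanmedian(W[L==i],0).round(4))
print("knob pred 1.1:",proj("side",oc+Rc.apply(knob(1.1))),"1.0:",proj("side",oc+Rc.apply(knob(1.0))))
env.move_linear(pose(oc,Rc,G)[0],feed=.12); st("down")
env.close(50); env.sleep(.2); st("grip")
```

```text
1.14 t9.39 [0.4519 0.3268 0.0668] gap 0.0200 grip 19.8 F [-0.5 -0.7 -0.2] M [-0.13 -0.09 -0.  ]
[242.5 172.6] 275 [0.5253 0.4081 0.066 ]
[219.9 170.9] 31 [0.4548 0.3164 0.1214]
[242.9 241.7] 245 [0.497  0.1428 0.0156]
[353.3 275.7] 61 [ 0.7015 -0.0276  0.0444]
knob pred 1.1: [[219.30918694 171.19924559]] 1.0: [[220.71565716 172.83322499]]
down t11.61 [0.4111 0.3749 0.0676] gap 0.0854 grip 0.0 F [-0.1  0.4 -0.1] M [ 0.   -0.02  0.03]
grip t12.28 [0.411  0.3752 0.068 ] gap 0.0433 grip 51.1 F [-0.9 -1.7  8.7] M [-0.19  0.15 -0.11]
```

View pics/s4.png

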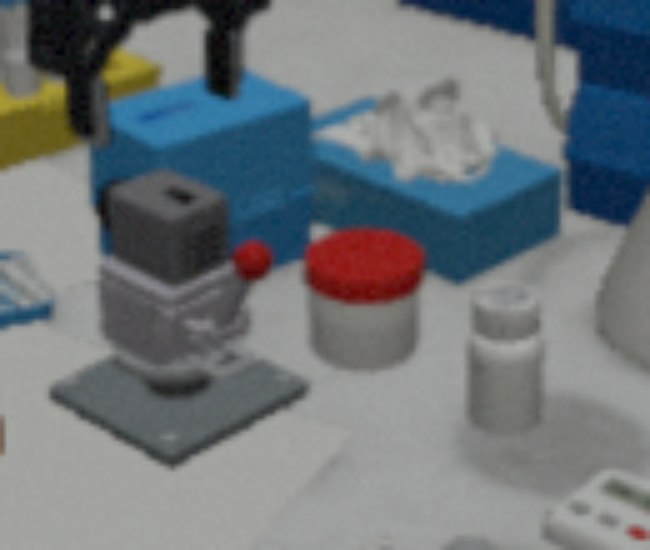

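The knob is at (220,171), which matches a handle angle of about 1.1 rad, and the body is gripped. Now I'll lift.

Run:
```python
from g import *
G=np.array([0,0,.078])
for h in(.004,.012,.03,.075):
    env.move_linear(pose(oc,Rc,G+[0,0,h])[0],feed=.08); s=st(h)
    if s["force"][2]<-25: print("CAUGHT"); break
else:
    np.savez("lift.npz",*env.grab_frame("top"))
    os_=np.array([.5393,.072,.066])
    # via point, then above the stud along its axis
    p,r=pose(os_,Rs,G+[0,0,.07]); print(p,r)
    env.move_ptp(p,r); st("over")
    for n in("side","top"):
        a,d=env.grab_frame(n); np.savez(n+"1.npz",p=a,d=d); np.save(n+"W1.npy",cloud(n,d))
        c=proj(n,os_)[0].astype(int); x,y=max(c[0]-80,0),max(c[1]-90,0); cv2.imwrite(f"pics/o_{n}.png",cv2.resize(a[y:y+140,x:x+160,::-1],None,fx=4,fy=4)); print(n,x,y)
```

```text
0.004 t12.53 [0.4106 0.3749 0.0714] gap 0.0433 grip 52.4 F [ 0.  -0.7 -7.7] M [0.01 0.02 0.02]
0.012 t12.78 [0.411  0.3752 0.0797] gap 0.0428 grip 52.8 F [-0.  -0.  -8.1] M [0.   0.01 0.01]
0.03 t13.15 [0.411  0.3752 0.0977] gap 0.0432 grip 52.7 F [-0.9 -0.3 -7.4] M [-0.01  0.01  0.  ]
0.075 t13.87 [0.4105 0.3748 0.1421] gap 0.0432 grip 52.6 F [ 0.6 -0.  -7.6] M [ 0.01 -0.01  0.03]
[0.51107504 0.115297   0.14843792] [ 1.25109512  2.30903355 -0.35975781]
over t14.91 [0.511  0.1161 0.1482] gap 0.0432 grip 52.6 F [ 0.3 -0.1 -7.6] M [0.96 0.59 0.03]
side 186 153
top 234 96
```

View pics/o_side.png

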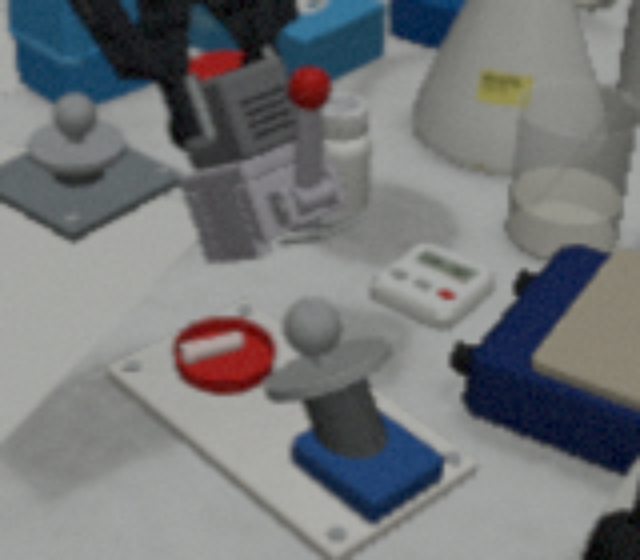

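Camera hangs tilted above the stud: knob at crop (309,88), ball at (313,325). Next I check its in-hand offset in the stud frame.

Run:
```python
from g import *
os_=np.array([.5393,.072,.066]); rays=[]
for n in("side","top"):
    p=np.load(n+"1.npz")["p"]; W=np.load(n+"W1.npy"); hsv=cv2.cvtColor(p,cv2.COLOR_RGB2HSV)
    X=Rs.inv().apply((W-os_).reshape(-1,3)).reshape(W.shape)-[0,0,.07]
    k=knob(1.1); pk=proj(n,os_+Rs.apply(k+[0,0,.07]))[0]
    m=((hsv[...,0]<8)|(hsv[...,0]>172))&(hsv[...,1]>150)&(np.linalg.norm(X-k,axis=2)<.025)
    c=np.argwhere(m).mean(0)[::-1]; print(n,"knob px",c.round(1),"pred",pk.round(1),m.sum(),"med stud frame",np.nanmedian(X[m],0).round(4),"want centre",k.round(4))
    K_,D,R,t=K(n); q=cv2.undistortPoints(c.reshape(1,1,2),K_,D).ravel(); rays.append((-R.T@t,R.T@np.array([*q,1])))
    for nm,ax,box in(("+x face body",0,((.015,.04),(-.018,.018),(.055,.09))),("+y",1,((-.02,.02),(.012,.035),(.054,.09))),("-y coup",1,((-.025,.02),(-.04,-.015),(.01,.045))),("+x coup",0,((.02,.04),(-.024,.024),(.006,.045))),("top",2,((-.025,.025),(-.02,.02),(.085,.105))),("coup bottom/z",2,((-.03,.03),(-.03,.03),(-.01,.06)))):
        s=np.all([(X[...,i]>b[0])&(X[...,i]<b[1]) for i,b in enumerate(box)],0)
        if s.sum()>15: print("  ",nm,s.sum(),np.percentile(X[s][:,ax],[5,25,50,75,95]).round(4))
    b=np.linalg.norm(W-(os_+Rs.apply([0,0,.02])),axis=2)<.02; print("  ball pts",b.sum())
A=np.zeros((3,3));B=np.zeros(3)
for o,d in rays: d=d/np.linalg.norm(d);M=np.eye(3)-np.outer(d,d);A+=M;B+=M@o
print("knob tri",(Rs.inv().apply(np.linalg.solve(A,B)-os_)-[0,0,.07]).round(4))
```

```text
side knob px [262.7 174.4] pred [261.9 173.8] 80 med stud frame [ 0.0745 -0.0053  0.0753] want centre [0.0657 0.     0.0764]
   +x face body 236 [0.0259 0.0269 0.0276 0.0283 0.0292]
   -y coup 192 [-0.0291 -0.0285 -0.0281 -0.0277 -0.027 ]
   +x coup 169 [0.0275 0.0285 0.0293 0.0302 0.0391]
   top 17 [0.0906 0.0941 0.0947 0.0948 0.0952]
   coup bottom/z 721 [0.0033 0.016  0.0336 0.0471 0.0574]
  ball pts 184
top knob px [317.  181.5] pred [316.4 182. ] 73 med stud frame [ 0.07   -0.0002  0.0826] want centre [0.0657 0.     0.0764]
   +x face body 124 [0.0266 0.0275 0.028  0.0284 0.0289]
   +y 24 [0.0242 0.0258 0.0288 0.0318 0.0342]
   +x coup 167 [0.0287 0.0295 0.03   0.0343 0.0385]
   top 294 [0.092  0.0932 0.0943 0.0951 0.0964]
   coup bottom/z 243 [0.0166 0.0344 0.0467 0.0494 0.0571]
  ball pts 0
knob tri [0.0668 0.0004 0.0747]
```

View pics/o_top.png

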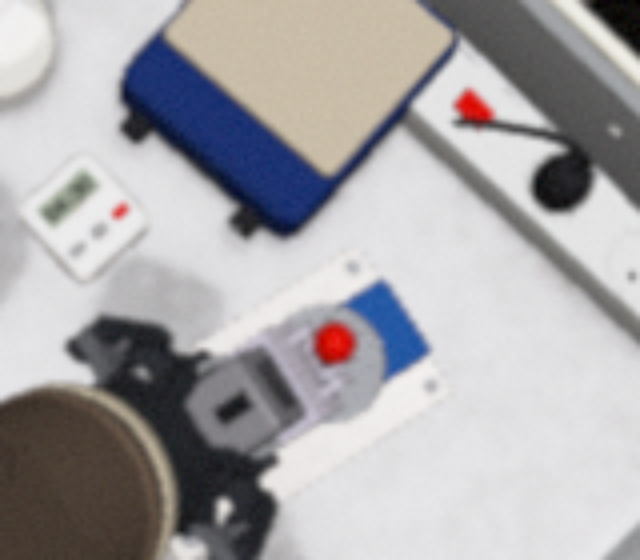

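The camera is within 0.5 mm of the planned pose in the hand, so I'll lower it along the stud axis with force checks.

```bash
cat > d.py <<'E'
from g import *
os_=np.array([.5393,.072,.066]); G=np.array([0,0,.078])
z=Rs.as_matrix()
def go(h,dx=0,dy=0,feed=.04):
    env.move_linear(pose(os_,Rs,G+[dx,dy,h])[0],feed=feed); env.sleep(.03)
    s=env.get_state(); return z.T@(s["force"]-np.array([0,0,-7.6])),s
E
python3 - <<'E'
from d import *
go(.038,feed=.1)
for h in [.034,.03,.024,.018,.012,.008,.005,.003,.002,.001,0,-.001,-.002]:
    f,s=go(h); print(h,"t%.1f"%s["clock"],"F stud",f.round(1),"M",s["torque"].round(2))
    if f[2]>8 or np.hypot(f[0],f[1])>8: print("stop"); break
E
```

```text
0.034 t15.8 F stud [-0.2  0.7  0.7] M [0.92 0.54 0.01]
0.03 t16.1 F stud [-0.4  0.  -0.1] M [ 0.9  0.6 -0. ]
0.024 t16.4 F stud [-0.5  0.4 -0.5] M [0.86 0.56 0.03]
0.018 t16.7 F stud [ 0.3 -0.3 -0.6] M [ 0.89  0.55 -0.02]
0.012 t17.1 F stud [-1.1 -0.6  0. ] M [ 0.89  0.55 -0.02]
0.008 t17.4 F stud [ 0.2 -0.6  0.1] M [0.86 0.56 0.01]
0.005 t17.6 F stud [ 0.2  0.2 -0.5] M [ 0.85  0.58 -0.  ]
0.003 t17.9 F stud [-0.  -0.4  0.3] M [ 0.89  0.58 -0.02]
0.002 t18.2 F stud [ 0.3  0.2 -0.6] M [0.89 0.51 0.03]
0.001 t18.5 F stud [-0.7  0.5  0.1] M [0.88 0.6  0.  ]
0 t18.8 F stud [-1.6 -5.5 24.9] M [ 0.68  1.38 -0.43]
stop
```

Run:
```python
from d import *
env.gripper_open(); env.sleep(.2); st("open")
env.move_linear(pose(os_,Rs,G+[0,0,.07])[0],feed=.2)
for n in("side","top"):
    p,d=env.grab_frame(n); W=cloud(n,d); hsv=cv2.cvtColor(p,cv2.COLOR_RGB2HSV)
    X=Rs.inv().apply((W-os_).reshape(-1,3)).reshape(W.shape)
    if n=="side": cv2.imwrite("pics/s6.png",cv2.resize(p[160:290,190:340,::-1],None,fx=4,fy=4))
    m=((hsv[...,0]<8)|(hsv[...,0]>172))&(hsv[...,1]>150)&(np.linalg.norm(X-knob(1.1),axis=2)<.03)
    print(n,"knob",np.argwhere(m).mean(0)[::-1].round(1),proj(n,os_+Rs.apply(knob(1.1))).round(1),m.sum())
    for nm,ax,box in(("+x body",0,((.015,.04),(-.018,.018),(.055,.09))),("-y coup",1,((-.025,.02),(-.04,-.015),(.01,.045))),("top",2,((-.025,.025),(-.02,.02),(.085,.105)))):
        s=np.all([(X[...,i]>b[0])&(X[...,i]<b[1]) for i,b in enumerate(box)],0)
        if s.sum()>15: print("  ",nm,s.sum(),np.percentile(X[s][:,ax],[5,50,95]).round(4), "slopes",np.linalg.lstsq(np.c_[X[s],np.ones(s.sum())]*(np.arange(4)!=ax),X[s][:,ax],rcond=None)[0][:3].round(3))
st()
```

```text
open t19.47 [0.5314 0.0841 0.0891] gap 0.0855 grip 0.0 F [-0.6 -0.1  0.3] M [ 0.24  0.1  -0.02]
side knob [273.9 207.6] [[273.6 207.2]] 77
   +x body 223 [0.0246 0.0262 0.0279] slopes [ 0.     0.001 -0.005]
   -y coup 191 [-0.0297 -0.0285 -0.0274] slopes [-0.001  0.    -0.001]
   top 64 [0.0905 0.0955 0.096 ] slopes [-0.059 -0.002  0.   ]
top knob [327.4 177. ] [[327.1 176.8]] 63
   +x body 100 [0.0259 0.0269 0.0279] slopes [ 0.     0.003 -0.012]
   top 401 [0.0922 0.0948 0.0973] slopes [0.002 0.009 0.   ]
 t20.07 [0.5109 0.1148 0.1478] gap 0.0854 grip 0.0 F [-0.8 -0.2 -1. ] M [0.21 0.19 0.01]
```

View pics/s6.png

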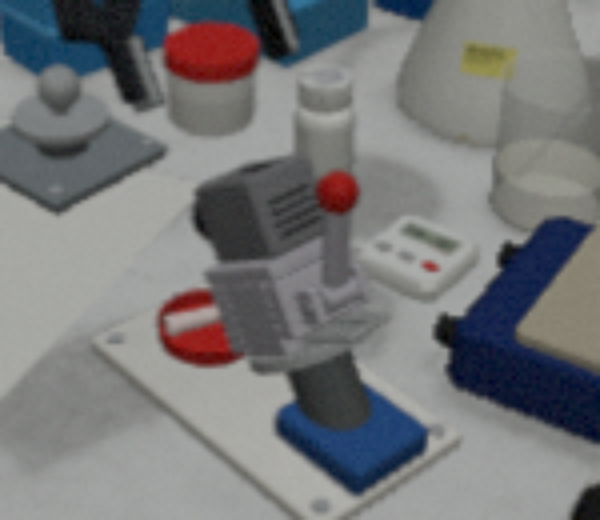

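The camera is seated flush on the collar, lens facing the dish and knob up at crop (337,190). Next I pinch the knob and swing it down.

Run:
```python
from d import *
e=np.array([-.001,0,0])
env.move_linear(pose(os_,Rs,knob(1.08)+[0,0,.075])[0],feed=.2)
env.move_linear(pose(os_,Rs,knob(1.08)+e)[0],feed=.15)
env.close(20); s=st("pinch")
if .016<s["finger_gap"]<.026:
    for a in [.95,.8,.65,.5,.35,.2,.1,.0,-.03,-.05]:
        env.move_linear(pose(os_,Rs,knob(a)+e*max(a,0))[0],feed=.06); s=env.get_state()
        f=z.T@s["force"]; print(a,f.round(1),"gap %.4f"%s["finger_gap"])
        if f[2]>10: break
    st()
```

```text
pinch t21.81 [0.5626 0.0365 0.1225] gap 0.0203 grip 19.4 F [-1.   0.4  5.9] M [-0.2   0.05 -0.05]
0.95 [ 2.7 -0.2  3.8] gap 0.0202
0.8 [-0.1  0.7 -0.7] gap 0.0202
0.65 [-1.4  0.7 -0.2] gap 0.0204
0.5 [-0.2  0.7  0.3] gap 0.0204
0.35 [0.7 1.4 0.4] gap 0.0201
0.2 [2.  0.3 1.2] gap 0.0203
0.1 [2.9 2.1 0.9] gap 0.0201
0.0 [ 3.2  1.9 -0.7] gap 0.0201
-0.03 [3.6 0.1 3.6] gap 0.0203
-0.05 [3.5 0.5 3.2] gap 0.0200
 t24.60 [ 0.5944 -0.0123  0.0918] gap 0.0200 grip 20.5 F [ 1.1 -0.8  4.5] M [-0.23 -0.21 -0.02]
```

Run:
```python
from d import *
env.gripper_open()
env.move_linear(pose(os_,Rs,knob(0)+[0,0,.05])[0],feed=.15)
env.close(20); gp=env.grip_point_offset
f0=z.T@env.get_state()["force"]
for h in [.003,.001,0,-.001,-.002,-.003,-.004,-.005,-.006]:
    env.move_linear(pose(os_,Rs,knob(0)+[0,0,.011+gp+h])[0],feed=.08 if h==.003 else .02); f=z.T@env.get_state()["force"]-f0
    print(h,f.round(1))
    if f[2]>8: break
env.move_linear(pose(os_,Rs,knob(0)+[0,0,.12])[0],feed=.2); st()
for n in("side","top"):
    p,d=env.grab_frame(n); W=cloud(n,d); hsv=cv2.cvtColor(p,cv2.COLOR_RGB2HSV)
    X=Rs.inv().apply((W-os_).reshape(-1,3)).reshape(W.shape)
    if n=="side": cv2.imwrite("pics/s7.png",cv2.resize(p[160:290,190:340,::-1],None,fx=4,fy=4))
    m=((hsv[...,0]<8)|(hsv[...,0]>172))&(hsv[...,1]>150)&(np.linalg.norm(X-knob(0),axis=2)<.03)
    print(n,"knob",np.argwhere(m).mean(0)[::-1].round(1),[proj(n,os_+Rs.apply(knob(a)))[0].round(1) for a in(0,.1)],m.sum())
    for nm,ax,box in(("+x body",0,((.015,.04),(-.018,.018),(.055,.09))),("-y coup",1,((-.025,.02),(-.04,-.015),(.01,.045))),("top",2,((-.025,.025),(-.02,.02),(.085,.105)))):
        s=np.all([(X[...,i]>b[0])&(X[...,i]<b[1]) for i,b in enumerate(box)],0)
        if s.sum()>15: print("  ",nm,s.sum(),np.percentile(X[s][:,ax],[5,50,95]).round(4), "slopes",np.linalg.lstsq(np.c_[X[s],np.ones(s.sum())]*(np.arange(4)!=ax),X[s][:,ax],rcond=None)[0][:3].round(3))
```

```text
0.003 [-0.2  0.3 -0.6]
0.001 [-0.5  0.4 -0.9]
0 [-0.1 -0.6 -0.3]
-0.001 [1.2 0.4 0.1]
-0.002 [2.3 0.7 1.9]
-0.003 [3.  0.9 1.8]
-0.004 [1.4 2.1 2.5]
-0.005 [2.9 0.6 3.1]
-0.006 [1.8 0.8 3.4]
 t29.52 [0.5585 0.0422 0.1953] gap 0.0001 grip 0.0 F [-0.9 -0.9 -0.4] M [ 0.25  0.12 -0.02]
side knob [293.1 232. ] [array([293.5, 232. ]), array([292.4, 229.1])] 72
   +x body 238 [0.0243 0.0261 0.028 ] slopes [0.    0.012 0.007]
   -y coup 190 [-0.0295 -0.0283 -0.0272] slopes [0.003 0.    0.003]
   top 75 [0.0875 0.0955 0.0962] slopes [-0.075  0.027  0.   ]
top knob [345.8 165.8] [array([346.5, 165.1]), array([345.7, 165.5])] 51
```

View pics/s7.png

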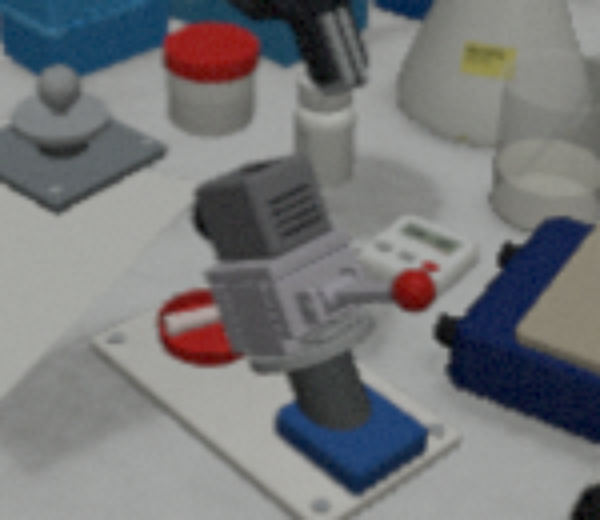

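Run:
```python
from d import *
from scipy.optimize import least_squares
p,r=pose(os_,Rs,knob(0)+[-.05,0,.2]); env.move_linear(p,feed=.25)
obs=[]
for n in("side","top"):
    cs=[]
    for _ in range(4):
        im,d=env.grab_frame(n); W=cloud(n,d); hsv=cv2.cvtColor(im,cv2.COLOR_RGB2HSV)
        X=Rs.inv().apply((W-os_).reshape(-1,3)).reshape(W.shape)
        m=((hsv[...,0]<8)|(hsv[...,0]>172))&(hsv[...,1]>130)&(np.linalg.norm(X-knob(0),axis=2)<.03)
        cs.append(np.argwhere(m).mean(0)[::-1])
        w=W[m]; f=lambda c:np.linalg.norm(w-c,axis=1)-.011
    obs.append((n,np.mean(cs,0)))
    c=least_squares(f,os_+Rs.apply(knob(0)),loss="soft_l1",f_scale=.001).x; print(n,np.mean(cs,0).round(2),"sphere",Rs.inv().apply(c-os_).round(4))
    for nm,ax,box in(("+x body",0,((.015,.04),(-.018,.018),(.055,.09))),("-y coup",1,((-.025,.02),(-.04,-.015),(.01,.045))),("top",2,((-.02,.018),(-.015,.015),(.085,.105)))):
        s=np.all([(X[...,i]>b[0])&(X[...,i]<b[1]) for i,b in enumerate(box)],0)
        if s.sum()>15: print("  ",nm,s.sum(),np.median(X[s][:,ax]).round(4), "slopes",np.linalg.lstsq(np.c_[X[s],np.ones(s.sum())]*(np.arange(4)!=ax),X[s][:,ax],rcond=None)[0][:3].round(3))
r=least_squares(lambda c:np.concatenate([proj(n,c)[0]-o for n,o in obs]),os_+Rs.apply(knob(0))).x
print("tri",Rs.inv().apply(r-os_).round(4),knob(0)); st()
```

```text
side [292.96 232.14] sphere [ 0.0972 -0.0003  0.0222]
   +x body 239 0.0263 slopes [ 0.    -0.012 -0.002]
   -y coup 190 -0.0285 slopes [0.005 0.    0.003]
   top 27 0.0957 slopes [0.01  0.005 0.   ]
top [345.76 165.67] sphere [0.0968 0.0004 0.0224]
   +x body 101 0.0268 slopes [ 0.     0.002 -0.018]
   top 60 0.0943 slopes [ 0.052 -0.069  0.   ]
tri [0.0969 0.     0.0218] [0.099 0.    0.022]
 t30.54 [0.5123 0.1129 0.2369] gap 0.0002 grip 0.0 F [-0.2  0.9  0. ] M [ 0.22  0.14 -0.09]
```

Knob height is 22 mm in the stud frame, so the handle is fully down. The coupler is flush and the arm is clear.

```bash
python3 -c "
from plant import env
print(env.job_done())"
```

```text
the job is handed in; nothing more can be done
None
```

The camera is locked on the leaning stud, flush on the collar with its lens facing the dish; the handle is fully down, the arm is clear, nothing touched the timer, jar or bottle, and I handed the job in at about 31 s.

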